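# Shut and lock the filter cover of the bench fume extractor

## Task

The filter of the fume extractor has been changed and its cover left open: push the cover down onto its seal, then set a fingertip in the slot of the round fastener and turn it a quarter turn clockwise, as far as it goes, so that its cam draws the cover down and locks it. This is fingertip work: lift nothing, do not open the cover any wider, and leave the things lying around the extractor where they are.

Things in the scene. Friction and masses are not known exactly. Their poses are not given: they have to be found in the camera images.
- extractor: Bench fume extractor, a grey sheet-metal box 190 mm deep (x), 250 mm wide (y), fixed to the bench. Origin: centre of its underside, on the bench top; x points to its rear (hinge side), y to its left, z up; the black intake grille is in its front (-x). The hinge axis of the cover on its top runs along y at x = +75 mm, z = +100 mm.
- cover (a joint): Opening of the filter cover in rad: 0 = fully down (its top 106 mm above the bench), growing as the front edge rises. A flat grey plate, 172 mm from hinge to front edge x 250 x 6 mm. It starts half open (0.3 to 0.5) and stays where put. The springy seal under its front edge leaves a cover that is merely pushed down 0.06 ajar; fully down needs about 8 N at the fastener.
- cover_pad (a point): A plain spot on top of the cover, beside the fastener, good for pushing: 150 mm from the hinge, 75 mm to the left of the middle. Moves with the cover.
- fastener (a joint): Turn of the cam fastener in rad: 0 = unlocked (slot runs front to back), growing clockwise seen from above to a hard stop at 1.571 = locked (slot parallel to the hinge); starts at 0 to 0.2, stays where left. From about 0.4 on its cam bar runs under a ramped keeper and draws the cover down. Takes about 0.2 Nm, less if pressed down. Turned with the cover open, it would bar the cover from shutting.
- dial: Round grey plastic dial of the fastener, 74 mm across, 1 mm proud of the cover, mid-width near its front edge, centre 124 mm from the hinge. Across it runs a straight-sided finger slot (dark floor) 28 mm wide, 64 mm long, closed at both ends, 14 mm deep, long edges bevelled 3 mm. Origin on the turning axis, level with the cover's underside; x along the slot, z out of the cover.
- slot (a point): Centre of the slot's floor, 7 mm below the dial's origin along the turning axis: 93 mm above the bench when the cover is fully down, with the cover's top 13 mm and the dial's top 14 mm above it.
- pen: Ball pen, 142 x 12 mm, lying loose in front of the extractor. Origin: centre of its underside.
- eraser: Eraser in its sleeve, 42 x 19 x 12 mm, loose in front of the extractor. Origin: centre of its underside.
- fid: Wooden fid (smoothing tool), 157 x 22 mm, loose at the extractor's right. Origin: centre of its underside.
- lead_brush: Wooden brush, 130 x 24 x 26 mm, loose at the extractor's left. Origin: centre of its underside.
- setting_block: Wooden block, 60 x 32 x 22 mm, loose at the extractor's front left. Origin: centre of its underside.

How it is judged:
By the outcome, as a careful person would: the job done as asked, in the order asked, and still so for the second after the job is handed in, with the robot touching nothing.
It also fails if it takes over 48 s, if anything falls off the work surface, if the arm or the gripper's body presses on something with over 40 N, if the wrist force passes 120 N, or if a joint passes its speed limit or range.

## Robot

A 7-joint arm with a two-finger parallel gripper is mounted at the origin on a cart in front of the work surface, level with it; the furniture and walls round the work are solid. World frame = base frame: x ahead of the robot, y to its left, z up, the work surface at z = 0. Lengths are in m, angles in rad, forces in N, time in s.
With the tool pointing down it reaches from about 0.4 to 0.85 m from the base axis. Payload 4.5 kg.
Tool frame: the origin (TCP) lies at the very end of the fingers, on their centre line; the grasp point (between the pads) lies 19 mm behind it (r.grip_point_offset is the distance from the TCP to the grasp point, in m); y points along the fingers, x is the direction in which the jaws open and shut, and the axes are right-handed (so a half turn about y gives the same grasp; the last joint's range is limited). The gripper opens to 88 mm and grips with 3 to 60 N. Pads are 18 mm wide; open, the fingers measure 123 mm over their backs; the gripper's body (75 mm by 187 mm) begins 45 mm behind the grasp point.
Start: joints at [1.356, 0.689, -0.195, 1.565, 0.157, 0.902, -0.215], TCP at [0.154, -0.606, 0.216] pointing down, gripper open.
Joint ranges: [-3.01, 3.01], [-0.46, 2.08], [-1.47, 1.51], [0.13, 2.56], [-1, 4.14], [0.04, 2.09], [-2.66, 2.66]. Speed limits (rad/s): [2.57, 2.57, 3.14, 3.14, 3.14, 3.14, 3.14].

## Interface

Orientations are given as a unit quaternion [x, y, z, w].
In Python, from plant import get_state, snapshot, camera_params, job, r gives the robot as it stands.
- The arm moves only by the tool carry_out, never from a script. Its arguments are lists of equal length, an entry for each row: "offset": the shift along the world's x, y, z in m, a list of three; "twist": the turn about the world's z in degrees. In form: {"offset": [[tx, ty, tz], ...], "twist": [twist, ...]}. A call has 1 to 8 rows; each row shifts and turns the commanded pose from where the row before left it; what a row does not reach is not made up. A row lasts 1/8 s, in which the tool goes at most 62.5 mm and 10.7 degrees, less where a joint would pass 70% of its speed; a pose out of reach is approached as far as the arm can. A call with a gripper value outside its range is refused whole. "grip" is the finger opening in m, from 0 to 0.0881, set as the call begins (left out, the last holds). The fingers move at their own pace and stop on an object; "newtons" is the grip in N (left out, the last holds). Time passes only in rows, so rows that do not move let the fingers close. It gives the time, the measured TCP pose, the force and the opening at its end, in the units of the state.
- get_state(): the state, without advancing time (a new reading comes with each control period).
- snapshot(name): name is "scene" or "top" or "wrist"; returns the picture (384x512x3 uint8, red, green, blue); there is no depth.
- camera_params(name): a dict with "camera_matrix" (3x3 intrinsics, pixels), "eye" and "orientation" of the camera in the world. Camera axes: x right, y up, looking along -z (the intrinsics and any distortion apply to the point x, -y, -z); pixel columns grow to the right and rows downward; lengths in m; the calibration is good to about 2 mm. A picture is of the moment at which its call begins: read the wrist's pose just before it. camera_params takes no time and is no camera call; for the wrist camera it gives the pose at the moment of the call.
- job.finish_job(): hands the job in, once; it reports no verdict.
The state is a dict: "clock": time; "q": joint angles; "qd": joint speeds; "joint_torque": joint torques, N m; "tool_pos": TCP position; "eef_rot": TCP orientation; "contact_force": force on the tool from outside, world axes, zero at the start; "moment": the same for the moment, N m; "opening": opening from 0.0 (shut) to 1.0 (fully open).
Only numpy, scipy, OpenCV 4.12 (cv2) and the standard library are available. Lean on these libraries where they do the work, as an engineer would, in place of code of your own. Each camera call takes 0.05 s, during which the arm holds its last target. There are 200 camera calls.

## Working session

There is one attempt and no reset: what is moved stays moved. The work goes in short steps, Python scripts to look and compute and a tool call to move; the robot and the scene stay as the last step left them, time stands still between calls to the robot, and variables do not carry over. Pictures are saved under pics/ and viewed, about 8 in all and at most 12, crops included, and the job is handed in when it is done.

Besides the shell and the picture viewer there is one more tool, called as name([rows], argument=value, ...), one row to a line, values as JSON. carry_out: Moves the arm, as the interface text tells. Its arguments: {"type":"object","properties":{"offset":{"type":"array"},"twist":{"type":"array"},"grip":{"type":"number"},"newtons":{"type":"number"}},"required":["offset","twist"]}

```bash
mkdir -p pics; ls; python3 - <<'E'
from plant import *
import cv2,numpy as np
s=get_state();print({k:np.round(v,3).tolist() for k,v in s.items()})
for n in("scene","top"):
    p=camera_params(n);print(n,p)
    cv2.imwrite(f"pics/{n}1.png",cv2.resize(snapshot(n)[:,:,::-1],None,fx=1.5,fy=1.5))
E
```

```text
pics
{'clock': 0.0, 'q': [1.356, 0.69, -0.195, 1.566, 0.157, 0.903, -0.215], 'qd': [0.0, 0.0, -0.001, 0.002, 0.0, 0.0, 0.002], 'joint_torque': [0.001, -52.755, -1.267, -15.343, -0.053, 0.007, 0.0], 'tool_pos': [0.154, -0.605, 0.215], 'eef_rot': [-0.558, 0.435, -0.434, 0.559], 'contact_force': [-0.221, -0.001, 0.098], 'moment': [-0.046, -0.039, -0.032], 'opening': 1.003}
scene {'camera_matrix': array([[371.03382384,   0.        , 263.46192047],
       [  0.        , 371.03382384, 187.90619869],
       [  0.        ,   0.        ,   1.        ]]), 'eye': array([ 0.26086258, -0.43429023,  0.7560645 ]), 'orientation': array([ 0.33393129, -0.09748383, -0.27393836,  0.89662956])}
top {'camera_matrix': array([[428.70706919,   0.        , 260.71966088],
       [  0.        , 428.70706919, 188.58224878],
       [  0.        ,   0.        ,   1.        ]]), 'eye': array([0.3918465 , 0.04009119, 0.9854513 ]), 'orientation': array([ 0.06573038, -0.0743333 , -0.69779554,  0.70939091])}
```

View pics/scene1.png

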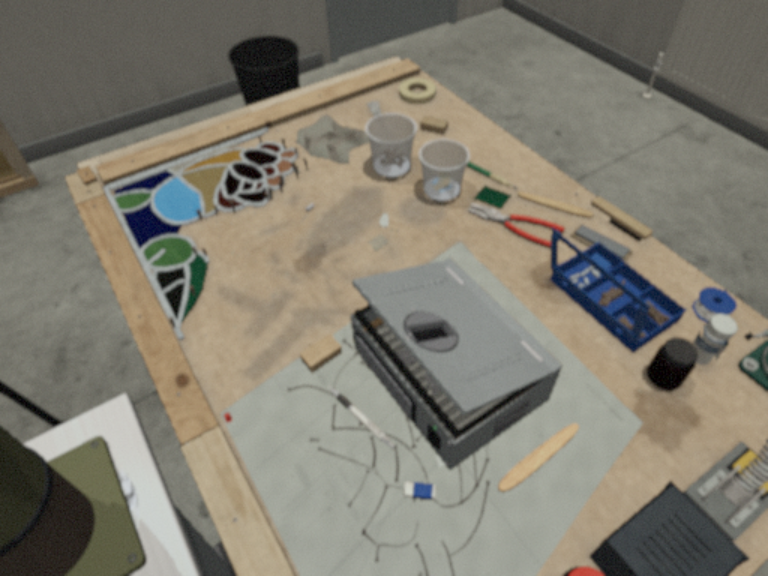

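View pics/top1.png

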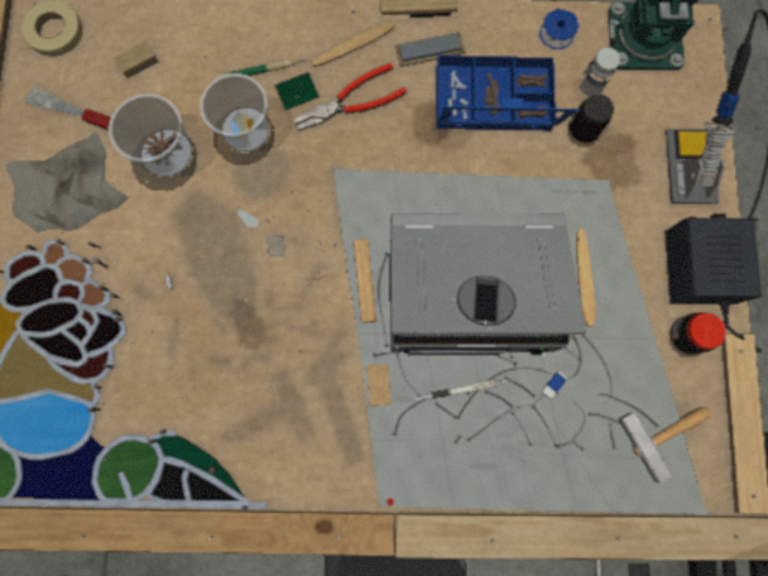

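The top view (1.5x) shows the cover's front corners at about (391,335) and (585,333), the rear corners at (391,214) and (566,213), and the dial at (486,300). In the scene view the front-left corner is at (356,278), front-right near (470,433), rear-right at (558,368) and the dial at (431,332). I'll fit the extractor pose and the cover angle to these.

```bash
cat > h.py <<'E'
import numpy as np,cv2
from scipy.spatial.transform import Rotation as R
from scipy.optimize import least_squares
from plant import *
def proj(p,X):
    c=(np.atleast_2d(X)-p["eye"])@R.from_quat(p["orientation"]).as_matrix()
    u=np.c_[c[:,0]/-c[:,2],-c[:,1]/-c[:,2],np.ones(len(c))]@np.array(p["camera_matrix"]).T
    return u[:,:2]
def ext(P,X):  # extractor frame -> world
    X=np.atleast_2d(X);c,s=np.cos(P[2]),np.sin(P[2])
    return np.c_[P[0]+c*X[:,0]-s*X[:,1],P[1]+s*X[:,0]+c*X[:,1],X[:,2]]
def cov(a,d,y,h=6):  # point on cover: d mm from hinge, y left, h above underside
    return np.array([.075-d/1e3*np.cos(a)+h/1e3*np.sin(a), y/1e3, .1+d/1e3*np.sin(a)+h/1e3*np.cos(a)])
E
python3 - <<'E'
from h import *
T,S=camera_params("top"),camera_params("scene")
def pts(a):return np.array([cov(a,172,125),cov(a,172,-125),cov(a,124,0,7)])
rear=np.array([[.095,.125,.1],[.095,-.125,.1]])
t=np.array([[391,335],[585,333],[486,300],[391,214],[566,213]])/1.5
s=np.array([[356,278],[470,433],[431,332]])/1.5
def f(v):
    return np.r_[(proj(T,ext(v,np.r_[pts(v[3]),rear]))-t).ravel(),(proj(S,ext(v,pts(v[3])))-s).ravel()]
o=least_squares(f,[.6,0,0,.4],loss="soft_l1");print(o.x);print(np.round(f(o.x).reshape(-1,2)*1.5,1))
v=o.x
for n,p in(("top",T),("scene",S)):
    im=cv2.resize(snapshot(n)[:,:,::-1],None,fx=1.5,fy=1.5)
    q=lambda X:np.round(proj(p,ext(v,X))*1.5).astype(int)
    c=q(np.array([cov(v[3],172,125),cov(v[3],172,-125),cov(v[3],0,-125),cov(v[3],0,125)]))
    cv2.polylines(im,[c],True,(0,0,255),1)
    for zz in(0,.1):cv2.polylines(im,[q([[-.095,-.125,zz],[-.095,.125,zz],[.095,.125,zz],[.095,-.125,zz]])],True,(0,255,0),1)
    k=q(cov(v[3],124,0,7))[0];cv2.circle(im,[int(z) for z in k],3,(255,0,0),1)
    cv2.imwrite(f"pics/{n}2.png",cv2.resize(im[150:480,250:650],None,fx=1.0,fy=1.0))
a=np.hstack([cv2.imread(f"pics/{n}2.png") for n in("top","scene")]);cv2.imwrite("pics/both2.png",a)
E
```

```text
[ 0.57996579 -0.09522111  0.01962442  0.32239272]
[[  1.8  -1.5]
 [  0.9  -0. ]
 [  0.6   0.2]
 [  0.5  -1.1]
 [ -1.1  -0.2]
 [ -3.9   4.3]
 [ -4.6 -18.6]
 [  0.2  -0.1]]
```

View pics/both2.png

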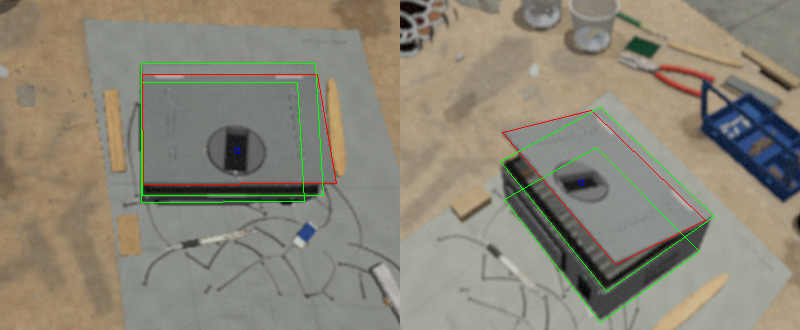

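The overlay matches well in both views: extractor at about (0.580, -0.095), yaw about 0.02, cover about 0.33 to 0.36 open. Next I'll plan the move to above the pad.

```bash
python3 - <<'E'
from h import *
s=get_state();M=R.from_quat(s["eef_rot"]).as_matrix();print(M.round(2), np.degrees(np.arctan2(M[1,0],M[0,0])))
print([x for x in dir(r) if x[0]!='_'])
v=[.580,-.095,.02]
for a in(.36,.3,.2,.1,.06,0):print(a,ext(v,cov(a,150,75)).round(3),ext(v,cov(a,124,0,-7)).round(3))
E
```

```text
[[ 0.25 -0.    0.97]
 [-0.97  0.    0.25]
 [-0.   -1.   -0.  ]] -75.74105332500422
['Unreachable', 'grip_point_offset']
0.36 [[ 0.515 -0.021  0.158]] [[ 0.536 -0.096  0.137]]
0.3 [[ 0.512 -0.021  0.15 ]] [[ 0.534 -0.096  0.13 ]]
0.2 [[ 0.508 -0.021  0.136]] [[ 0.532 -0.096  0.118]]
0.1 [[ 0.505 -0.021  0.121]] [[ 0.531 -0.096  0.105]]
0.06 [[ 0.504 -0.022  0.115]] [[ 0.531 -0.096  0.1  ]]
0 [[ 0.504 -0.022  0.106]] [[ 0.531 -0.096  0.093]]
```

carry_out([
  [0.022,0.036,0.003],
  [0.022,0.036,0.003],
  [0.022,0.036,0.003],
  [0.022,0.036,0.003],
  [0.022,0.036,0.003],
  [0.022,0.036,0],
  [0.022,0.036,0],
  [0.022,0.036,0],
], twist=[4.5,4.5,4.5,4.5,4.5,4.5,4.5,4.5], grip=0.0, newtons=10)

```text
clock: 1.2
tool_pos: [0.3306, -0.3166, 0.2311]
eef_rot: [0.665, -0.239, 0.24, -0.665]
contact_force: [-0.2, -0.8, -1.0]
opening: 0.115
```

carry_out([
  [0.023,0.037,0],
  [0.023,0.037,0],
  [0.023,0.037,0],
  [0.023,0.037,0],
  [0.023,0.037,0],
  [0.023,0.037,0],
  [0.023,0.037,0],
  [0.023,0.037,0],
], twist=[4.5,4.5,4.5,4.5,4.5,4.5,4.5,4.5])

```text
clock: 2.2
tool_pos: [0.5145, -0.0207, 0.231]
eef_rot: [0.707, -0.022, 0.022, -0.707]
contact_force: [0.2, -0.4, 0.6]
opening: 0.005
```

carry_out([
  [0,0,-0.013],
  [0,0,-0.013],
  [0,0,-0.013],
  [0,0,-0.013],
  [0,0,-0.01],
  [0,0,-0.008],
  [-0.002,0,-0.008],
  [-0.002,0,-0.008],
], twist=[0,0,0,0,0,0,0,0])

```text
clock: 3.2
tool_pos: [0.5099, -0.0217, 0.1447]
eef_rot: [-0.707, 0.023, -0.023, 0.707]
contact_force: [1.0, 0.4, 0.1]
opening: 0.007
```

carry_out([
  [-0.002,0,-0.008],
  [-0.002,0,-0.008],
  [-0.001,0,-0.006],
  [-0.001,0,-0.005],
  [0,0,-0.004],
  [0,0,-0.003],
  [0,0,-0.002],
  [0,0,0],
], twist=[0,0,0,0,0,0,0,0])

```text
clock: 4.2
tool_pos: [0.5024, -0.0219, 0.1148]
eef_rot: [0.708, -0.022, 0.023, -0.705]
contact_force: [-17.3, -1.0, 67.9]
opening: 0.006
```

carry_out([
  [0,0,0.006],
  [0,0,0.02],
  [0,0,0.04],
  [0,0,0.04],
  [0,0,0.03],
  [0,-0.02,0],
  [0,-0.02,0],
  [0,-0.02,0],
], twist=[0,0,0,0,0,0,0,0])

```text
clock: 5.2
tool_pos: [0.5039, -0.0825, 0.2449]
eef_rot: [0.707, -0.023, 0.023, -0.707]
contact_force: [0.2, -0.8, 0.3]
opening: 0.005
```

```bash
python3 - <<'E'
from h import *
s=get_state();print(s["tool_pos"],s["contact_force"]);p=camera_params("wrist");np.save("w3.npy",p,allow_pickle=True)
w=snapshot("wrist");cv2.imwrite("pics/w3.png",w[:,:,::-1])
sc=snapshot("scene");cv2.imwrite("pics/s3r.png",sc[:,:,::-1])
a=cv2.resize(sc[130:330,190:420,::-1],None,fx=2,fy=2)
cv2.imwrite("pics/s3.png",np.hstack([a[:384],w[:384,90:430,::-1]]))
E
```

```text
[ 0.50394096 -0.08246511  0.24492471] [ 0.22390825 -0.82342424  0.31523469]
```

View pics/s3.png

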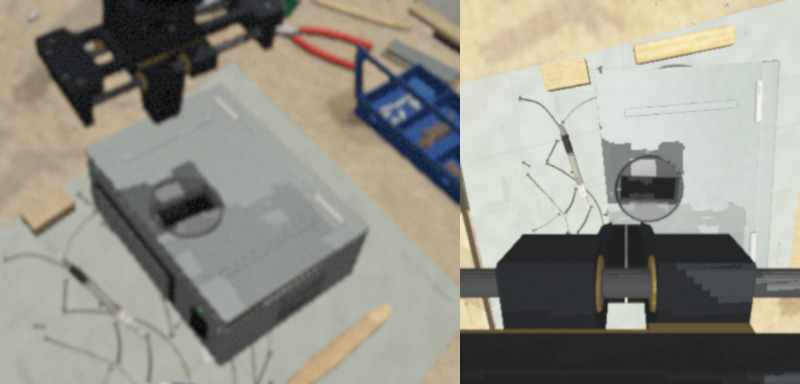

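The cover now looks nearly down. In the wrist view the slot is dark and roughly horizontal, and the dial centre is at raw (279,188). I'll estimate the cover angle and the dial position.

```bash
python3 - <<'E'
from h import *
S=camera_params("scene");W=np.load("w3.npy",allow_pickle=True).item()
s=np.array([[235,207.5],[298.5,291],[190+187/2,130+203/2]])
w=np.array([[279,188]])
for a in(0,.03,.06,.09,.12):
    f=lambda v:np.r_[(proj(S,ext(np.r_[v,.02],[cov(a,172,125),cov(a,172,-125),cov(a,124,0,7)]))-s).ravel(),(proj(W,ext(np.r_[v,.02],cov(a,124,0,7)))-w).ravel()]
    o=least_squares(f,[.58,-.095]);print(a,o.x.round(4),o.cost,f([.58,-.095]).round(1))
# slot + dial from wrist
g=cv2.cvtColor(cv2.imread("pics/w3.png"),cv2.COLOR_BGR2GRAY)
sub=g[165:210,240:320];m=(sub<60).astype(np.uint8)
n,l,st,c=cv2.connectedComponentsWithStats(m);i=1+np.argmax(st[1:,4]);
pt=np.argwhere(l==i)[:,::-1].astype(np.float32)+[240,165]
rc=cv2.minAreaRect(pt.astype(np.float32));print(rc,W)
K=W["camera_matrix"];Rm=R.from_quat(W["orientation"]).as_matrix()
def ray(u,z):
    d=Rm@np.array([(u[0]-K[0,2])/K[0,0],-(u[1]-K[1,2])/K[1,1],-1]);return W["eye"]+d*(z-W["eye"][2])/d[2]
print("dial",ray((279,188),.113),ray((279,188),.107))
print("floor",ray(rc[0],.1))
b=cv2.boxPoints(rc);print([ray(x,.1).round(4) for x in b])
E
```

```text
0 [ 0.5794 -0.0929] 18.73621738986722 [-2.8 -1.3  4.7  2.  -0.1  2.5  1.1  0.8]
0.03 [ 0.5784 -0.0933] 20.670536086259215 [-2.9 -2.8  5.   0.7  0.1  1.5  1.7  1.6]
0.06 [ 0.5772 -0.0937] 27.001044822156967 [-2.9 -4.3  5.4 -0.7  0.3  0.4  2.3  2.4]
0.09 [ 0.5759 -0.0941] 37.936106037062984 [-2.8 -5.9  5.9 -2.1  0.5 -0.7  3.   3.2]
0.12 [ 0.5745 -0.0945] 53.67692109447457 [-2.7 -7.5  6.4 -3.5  0.8 -1.9  3.9  4.1]
((277.8822021484375, 187.65379333496094), (53.98828125, 20.43306541442871), 1.1934895515441895) {'camera_matrix': array([[275.49101353,   0.        , 255.71557747],
       [  0.        , 275.49101353, 192.21217119],
       [  0.        ,   0.        ,   1.        ]]), 'eye': array([ 0.50799941, -0.01495458,  0.41245935]), 'orientation': array([-0.13282025,  0.00392665, -0.03234319,  0.9906045 ])}
dial [ 0.5293102  -0.09337936  0.113     ] [ 0.52973718 -0.09495069  0.107     ]
floor [ 0.5289476  -0.09628038  0.1       ]
[array([ 0.4964, -0.1059,  0.1   ]), array([ 0.4986, -0.0814,  0.1   ]), array([ 0.5609, -0.0868,  0.1   ]), array([ 0.56  , -0.1115,  0.1   ])]
```

carry_out([
  [0.01,-0.006,-0.01],
  [0.01,-0.006,-0.02],
  [0.0055,-0.0015,-0.025],
  [0,0,-0.025],
  [0,0,-0.02],
  [0,0,-0.015],
  [0,0,-0.007],
  [0,0,0],
], twist=[-1,0,0,0,0,0,0,0], grip=0.012)

```text
clock: 6.3
tool_pos: [0.5295, -0.095, 0.1228]
eef_rot: [-0.706, 0.029, -0.029, 0.707]
contact_force: [0.5, -1.0, 0.4]
opening: 0.137
```

carry_out([
  [0,0,-0.003],
  [0,0,-0.003],
  [0,0,-0.003],
  [0,0,-0.003],
  [0,0,-0.003],
  [0,0,-0.002],
  [0,0,-0.002],
  [0,0,0],
], twist=[0,0,0,0,0,0,0,0])

```text
clock: 7.3
tool_pos: [0.5294, -0.0953, 0.1039]
eef_rot: [-0.706, 0.029, -0.029, 0.707]
contact_force: [0.6, -0.9, -0.2]
opening: 0.136
```

carry_out([
  [0,0,-0.002],
  [0,0,-0.002],
  [0,0,0],
], twist=[0,0,0])

```text
clock: 7.68
tool_pos: [0.5293, -0.0953, 0.0999]
eef_rot: [0.707, -0.029, 0.029, -0.706]
contact_force: [0.4, -0.8, -0.3]
opening: 0.132
```

carry_out([
  [0,0,-0.002],
  [0,0,0],
  [0,0,0],
], twist=[0,0,0])

```text
clock: 8.05
tool_pos: [0.5295, -0.0953, 0.098]
eef_rot: [-0.706, 0.029, -0.029, 0.707]
contact_force: [-0.4, -0.4, 0.7]
opening: 0.137
```

carry_out([
  [0,0,-0.002],
  [0,0,-0.001],
  [0,0,0],
], twist=[0,0,0])

```text
clock: 8.43
tool_pos: [0.5294, -0.0953, 0.0949]
eef_rot: [-0.706, 0.029, -0.029, 0.707]
contact_force: [-0.4, 0.0, 0.1]
opening: 0.14
```

carry_out([
  [0,0,-0.002],
  [0,0,0],
  [0,0,0],
], twist=[0,0,0])

```text
clock: 8.8
tool_pos: [0.5294, -0.0953, 0.093]
eef_rot: [0.707, -0.029, 0.029, -0.706]
contact_force: [-0.2, -0.4, -0.4]
opening: 0.135
```

carry_out([
  [0,0,-0.001],
  [0,0,-0.001],
  [0,0,0],
], twist=[0,0,0])

```text
clock: 9.18
tool_pos: [0.5293, -0.0952, 0.0909]
eef_rot: [-0.706, 0.029, -0.029, 0.707]
contact_force: [-0.2, 0.1, 0.0]
opening: 0.135
```

```bash
python3 - <<'E'
from h import *
s=get_state();print(s["tool_pos"],s["contact_force"],s["moment"]);np.save("w4.npy",camera_params("wrist"),allow_pickle=True)
w=snapshot("wrist");cv2.imwrite("pics/w4r.png",w[:,:,::-1])
sc=snapshot("scene");cv2.imwrite("pics/s4r.png",sc[:,:,::-1])
a=cv2.resize(sc[180:310,210:340,::-1],None,fx=3,fy=3)
b=cv2.resize(w[100:300,150:360,::-1],None,fx=1.9,fy=1.95)
cv2.imwrite("pics/s4.png",np.hstack([a,b]))
E
```

```text
[ 0.52934998 -0.09524924  0.09094686] [-0.17343406  0.06730921  0.04099805] [-0.05751031 -0.09201836 -0.00061112]
```

View pics/s4.png

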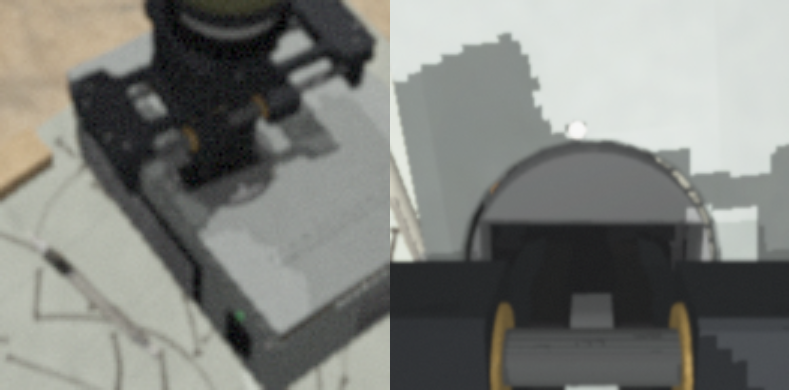

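carry_out([
  [0,0,-0.001],
  [0,0,0],
  [0,0,0],
], twist=[0,0,0])

```text
clock: 9.65
tool_pos: [0.5294, -0.0953, 0.09]
eef_rot: [0.707, -0.029, 0.029, -0.706]
contact_force: [-0.5, -0.4, -0.7]
opening: 0.137
```

carry_out([
  [0,0,-0.001],
  [0,0,0],
  [0,0,0],
], twist=[0,0,0])

```text
clock: 10.02
tool_pos: [0.5294, -0.0953, 0.0891]
eef_rot: [0.707, -0.029, 0.029, -0.707]
contact_force: [0.4, -0.3, -0.6]
opening: 0.134
```

```bash
python3 - <<'E'
from h import *
print(get_state()["joint_torque"],get_state()["moment"])
n=snapshot("scene")[:,:,::-1].copy();cv2.imwrite("pics/s5r.png",n)
ims={k:cv2.cvtColor(cv2.imread(f"pics/{k}r.png"),cv2.COLOR_BGR2GRAY) for k in("s3","s4","s5")}
S=camera_params("scene")
for a in(0,.06):print(a,proj(S,ext([.5794,-.093,.02],[cov(a,172,-125),cov(a,172,-125,0),cov(a,100,-125),cov(a,172,125)])).round(1).tolist())
print(proj(S,ext([.5794,-.093,.02],[[-.095,-.125,.1],[-.095,-.125,0]])).round(1).tolist())
big=[cv2.resize(ims[k][255:320,270:345],None,fx=5,fy=5,interpolation=cv2.INTER_CUBIC) for k in("s3","s5")]
cv2.imwrite("pics/c5.png",np.hstack(big))
def tm(a,b,x0,x1,y0,y1):
    A=a[y0:y1,x0:x1].astype(np.float32);B=b[y0:y1,x0:x1].astype(np.float32)
    return cv2.phaseCorrelate(A,B,cv2.createHanningWindow(A.shape[::-1],cv2.CV_32F))
for k in("s4","s5"):
    print(k,[tm(ims["s3"],ims[k],*w) for w in((288,320,275,300),(310,370,245,290),(285,305,290,315))])
E
```

```text
[-1.17078775e-04 -4.94259953e+01 -3.66386712e+00 -8.44922304e+00
 -3.09000991e-02 -2.46054906e-02 -1.32248083e-04] [ 0.00027506 -0.0640761   0.03731672]
0 [[302.3, 292.3], [302.1, 293.7], [331.4, 272.1], [231.5, 205.7]]
0.06 [[303.0, 289.7], [302.6, 291.2], [332.0, 270.5], [231.4, 202.7]]
[[302.9, 293.1], [299.4, 314.2]]
s4 [((0.16899357978561724, 0.4229267895678017), 0.9842462992668152), ((0.05797134344389576, 0.31044532131692293), 0.9640446419186063), ((-0.015590095978682328, 0.37641498439735877), 0.9837537484169007)]
s5 [((0.16758854704111847, 0.6525467442277826), 1.0810532557964325), ((0.04822326221186657, 0.3352621755756502), 0.8875597727740252), ((0.09453913394543889, 0.758905159771853), 0.9394221320152283)]
```

View pics/c5.png

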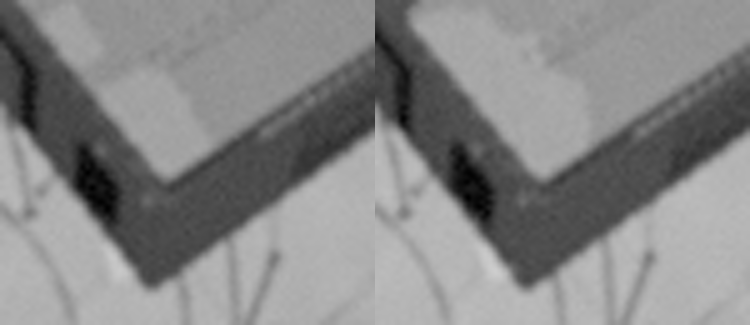

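carry_out([
  [0,0,-0.001],
  [0,0,-0.001],
  [0,0,0],
], twist=[0,0,0])

```text
clock: 10.45
tool_pos: [0.5293, -0.0953, 0.0869]
eef_rot: [0.707, -0.029, 0.029, -0.706]
contact_force: [-0.8, 0.8, 0.6]
opening: 0.137
```

carry_out([
  [0,0,-0.001],
  [0,0,0],
  [0,0,0],
], twist=[0,0,0])

```text
clock: 10.82
tool_pos: [0.5294, -0.0953, 0.0861]
eef_rot: [0.707, -0.029, 0.029, -0.706]
contact_force: [-0.4, 0.3, 0.6]
opening: 0.129
```

```bash
python3 - <<'E'
from h import *
W=np.load("w4.npy",allow_pickle=True).item();print(W)
K=W["camera_matrix"];Rm=R.from_quat(W["orientation"]).as_matrix()
def ray(u,z):
    d=Rm@np.array([(u[0]-K[0,2])/K[0,0],-(u[1]-K[1,2])/K[1,1],-1]);return W["eye"]+d*(z-W["eye"][2])/d[2]
for z in(.086,.093,.1,.107,.114,.12):
    a,b=ray((200,215),z),ray((313,215),z);c,d=ray((192,228),z),ray((323,228),z);print(z,a.round(4),b.round(4),np.linalg.norm(a-b).round(4),"rim",np.linalg.norm(c-d).round(4), "top of rim",ray((256,172),z).round(4))
w=cv2.imread("pics/w4r.png");cv2.imwrite("pics/w4b.png",cv2.resize(w[150:384,130:390],None,fx=3,fy=2.5))
E
```

```text
{'camera_matrix': array([[275.49101353,   0.        , 255.71557747],
       [  0.        , 275.49101353, 192.21217119],
       [  0.        ,   0.        ,   1.        ]]), 'eye': array([ 0.53470191, -0.02788799,  0.25850858]), 'orientation': array([-0.1326423 ,  0.00533374, -0.04097202,  0.99030241])}
0.086 [ 0.4927 -0.0874  0.086 ] [ 0.5675 -0.0936  0.086 ] 0.075 rim 0.0882 top of rim [ 0.5322 -0.0615  0.086 ]
0.093 [ 0.4944 -0.0849  0.093 ] [ 0.5662 -0.0909  0.093 ] 0.072 rim 0.0846 top of rim [ 0.5323 -0.0602  0.093 ]
0.1 [ 0.4961 -0.0825  0.1   ] [ 0.5648 -0.0882  0.1   ] 0.0689 rim 0.081 top of rim [ 0.5324 -0.0588  0.1   ]
0.107 [ 0.4978 -0.0801  0.107 ] [ 0.5635 -0.0856  0.107 ] 0.0659 rim 0.0774 top of rim [ 0.5325 -0.0574  0.107 ]
0.114 [ 0.4995 -0.0777  0.114 ] [ 0.5622 -0.0829  0.114 ] 0.0629 rim 0.0738 top of rim [ 0.5326 -0.0561  0.114 ]
0.12 [ 0.501  -0.0756  0.12  ] [ 0.561  -0.0806  0.12  ] 0.0602 rim 0.0708 top of rim [ 0.5327 -0.0549  0.12  ]
```

View pics/w4b.png

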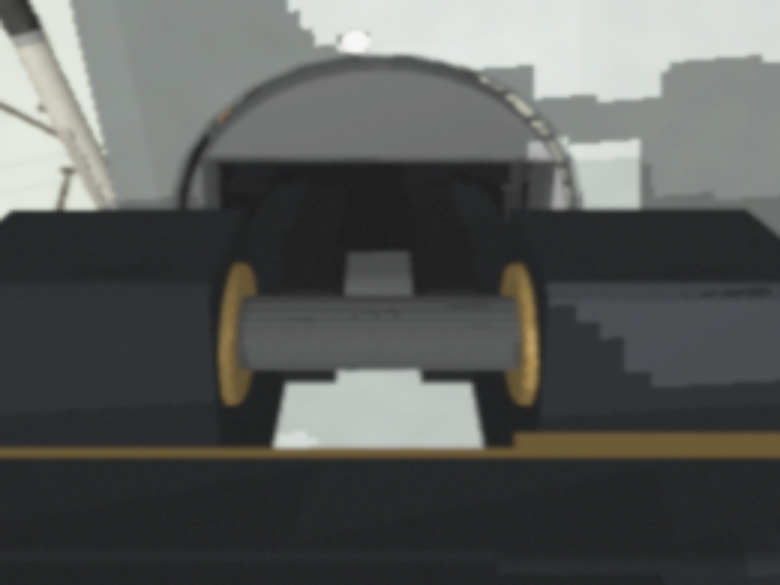

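```bash
python3 - <<'E'
from h import *
S=camera_params("scene")
p=np.array([.504,-.0825,.245])
print((proj(S,p+np.c_[np.zeros(5),np.zeros(5),[-.01,0,.01,.02,.03]])).round(1))
im=cv2.imread("pics/s3r.png")[150:215,235:315];im=cv2.resize(im,None,fx=6,fy=6,interpolation=cv2.INTER_CUBIC)
q=proj(S,p)[0];cv2.circle(im,(int((q[0]-235)*6+3),int((q[1]-150)*6+3)),5,(0,0,255),1)
cv2.imwrite("pics/c6.png",np.clip(im.astype(int)*2,0,255).astype(np.uint8))
print(len(im))
E
```

```text
[[269.3 196.6]
 [269.3 193. ]
 [269.3 189.4]
 [269.3 185.7]
 [269.4 181.9]]
390
```

View pics/c6.png

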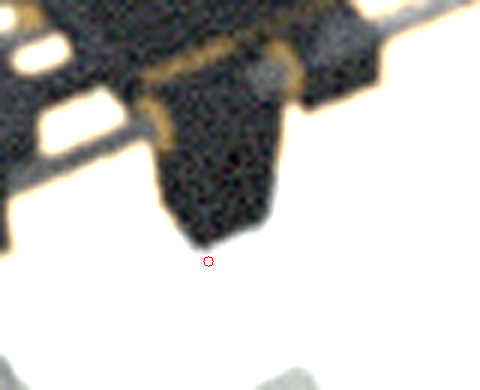

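carry_out([
  [0,0,-0.001],
  [0,0,-0.001],
  [0,0,0],
], twist=[0,0,0])

```text
clock: 11.2
tool_pos: [0.5293, -0.0953, 0.0839]
eef_rot: [0.707, -0.029, 0.029, -0.706]
contact_force: [-0.1, -0.3, 0.0]
opening: 0.138
```

carry_out([
  [0,0,-0.001],
  [0,0,-0.001],
  [0,0,0],
], twist=[0,0,0])

```text
clock: 11.58
tool_pos: [0.5294, -0.0953, 0.0819]
eef_rot: [-0.706, 0.029, -0.029, 0.707]
contact_force: [-0.1, -0.6, 0.3]
opening: 0.139
```

carry_out([
  [0,0,0.003],
  [0,0,0.002],
  [0,0,0],
  [0,0,0],
  [0,0,0],
], twist=[0,0,-4,-4,-2])

```text
clock: 12.2
tool_pos: [0.5296, -0.0953, 0.0872]
eef_rot: [0.701, -0.091, 0.091, -0.701]
contact_force: [-0.5, 0.8, -0.2]
opening: 0.136
```

```bash
python3 - <<'E'
from plant import *
s=get_state();print(s["tool_pos"],s["contact_force"],s["moment"])
E
```

```text
[ 0.5295683  -0.09528072  0.0872452 ] [-0.54560606  0.75642422 -0.16879638] [-0.04828006 -0.0801289  -0.02812079]
```

carry_out([
  [0,0,0],
  [0,0,0],
  [0,0,0],
  [0,0,0],
], twist=[-4,-4,-2,0])

```text
clock: 12.7
tool_pos: [0.5293, -0.0954, 0.0871]
eef_rot: [0.691, -0.151, 0.151, -0.691]
contact_force: [0.2, -0.6, 0.5]
opening: 0.14
```

```bash
python3 - <<'E'
from h import *
s=get_state();print(s["tool_pos"],s["contact_force"],s["moment"]);np.save("w7.npy",camera_params("wrist"),allow_pickle=True)
w=snapshot("wrist");cv2.imwrite("pics/w7r.png",w[:,:,::-1])
sc=snapshot("scene");cv2.imwrite("pics/s7r.png",sc[:,:,::-1])
a=cv2.resize(sc[180:310,210:340,::-1],None,fx=3,fy=3)
b=cv2.resize(w[100:300,150:360,::-1],None,fx=1.9,fy=1.95)
cv2.imwrite("pics/s7.png",np.clip(np.hstack([a,b]).astype(int)*1.6,0,255))
E
```

```text
[ 0.52930022 -0.09542524  0.08710442] [ 0.15370127 -0.59882128  0.50067237] [-0.15908101  0.11676934  0.06596918][ WARN:0@3.208] global loadsave.cpp:1063 imwrite_ Unsupported depth image for selected encoder is fallbacked to CV_8U.
```

View pics/s7.png

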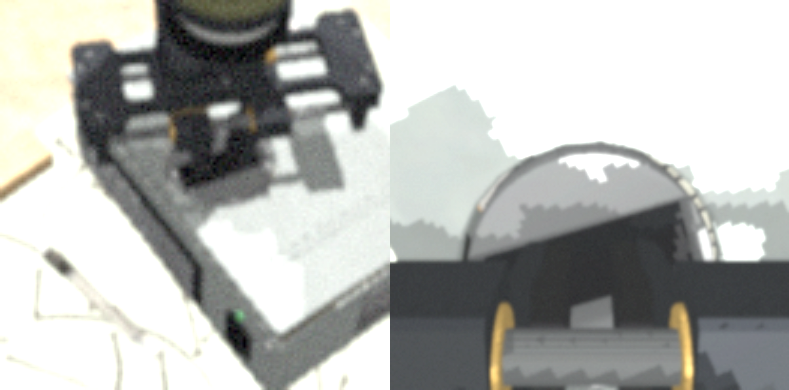

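carry_out([
  [0,0,0],
  [0,0,0],
  [0,0,0],
  [0,0,-0.003],
  [0,0,-0.002],
  [0,0,-0.001],
  [0,0,-0.001],
  [0,0,0],
], twist=[6,6,6,0,0,0,0,0], grip=0.02)

```text
clock: 13.8
tool_pos: [0.5304, -0.0949, 0.0802]
eef_rot: [-0.706, 0.041, -0.042, 0.706]
contact_force: [5.3, 1.7, 2.8]
opening: 0.224
```

carry_out([
  [0,0,-0.001],
  [0,0,-0.001],
  [0,0,0],
], twist=[0,0,0])

```text
clock: 14.18
tool_pos: [0.5299, -0.0951, 0.0781]
eef_rot: [-0.706, 0.041, -0.042, 0.706]
contact_force: [5.1, 1.3, 3.3]
opening: 0.227
```

carry_out([
  [0.002,0,0],
  [0.001,0,0],
  [0,0,-0.001],
  [0,0,-0.001],
  [0,0,0],
], twist=[0,0,0,0,0], grip=0.018)

```text
clock: 14.8
tool_pos: [0.5308, -0.0959, 0.0757]
eef_rot: [0.706, -0.043, 0.041, -0.705]
contact_force: [-1.6, -0.7, 3.6]
opening: 0.206
```

carry_out([
  [0,0,-0.001],
  [0,0,-0.001],
  [0,0,0],
], twist=[0,0,0])

```text
clock: 15.18
tool_pos: [0.5309, -0.0959, 0.0738]
eef_rot: [0.706, -0.043, 0.041, -0.705]
contact_force: [-2.0, -1.1, 4.7]
opening: 0.207
```

carry_out([
  [0,0,-0.001],
  [0,0,-0.001],
  [0,0,0],
], twist=[0,0,0])

```text
clock: 15.55
tool_pos: [0.5309, -0.0959, 0.0719]
eef_rot: [0.706, -0.043, 0.041, -0.705]
contact_force: [-3.5, -1.4, 5.6]
opening: 0.203
```

carry_out([
  [0,0,-0.001],
  [0,0,-0.001],
  [0,0,0],
], twist=[0,0,0])

```text
clock: 15.92
tool_pos: [0.5311, -0.0959, 0.0705]
eef_rot: [0.706, -0.043, 0.041, -0.705]
contact_force: [-4.2, -1.0, 10.3]
opening: 0.206
```

carry_out([
  [0,0,-0.0005],
  [0,0,0],
  [0,0,0],
  [0,0,0],
  [0,0,0],
], twist=[-4,-4,-4,-4,-4])

```text
clock: 16.55
tool_pos: [0.5325, -0.0953, 0.0704]
eef_rot: [0.688, -0.164, 0.165, -0.688]
contact_force: [-3.4, 0.1, 10.7]
opening: 0.203
```

```bash
python3 - <<'E'
from h import *
s=get_state();M=R.from_quat(s["eef_rot"]).as_matrix();print(np.degrees(np.arctan2(M[1,0],M[0,0])),s["q"].round(2) if hasattr(s["q"],"round") else s["q"],s["contact_force"],s["moment"])
E
```

```text
-26.854715587860298 [ 0.25  0.81 -0.26  1.93  0.44  0.45 -0.81] [-3.43992925  0.12598007 10.74640463] [-0.10031934  0.52955496  0.05119971]
```

carry_out([
  [0,0,0],
  [0,0,0],
  [0,0,0],
  [0,0,0],
], twist=[-4,-4,-4,0])

```text
clock: 17.05
tool_pos: [0.5325, -0.0961, 0.0704]
eef_rot: [0.667, -0.235, 0.235, -0.667]
contact_force: [-2.4, -1.5, 11.4]
opening: 0.204
```

```bash
cat > w.py <<'E'
from h import *
import sys
s=get_state();M=R.from_quat(s["eef_rot"]).as_matrix();print(np.degrees(np.arctan2(M[1,0],M[0,0])).round(1),"q7",round(s["q"][6],2),np.round(s["contact_force"],1),np.round(s["moment"],2))
if len(sys.argv)>1:
    n=sys.argv[1];w=snapshot("wrist");sc=snapshot("scene")
    cv2.imwrite(f"pics/{n}w.png",w[:,:,::-1]);cv2.imwrite(f"pics/{n}s.png",sc[:,:,::-1])
    a=cv2.resize(sc[180:310,210:340,::-1],None,fx=3,fy=3);b=cv2.resize(w[100:300,150:360,::-1],None,fx=1.9,fy=1.95)
    cv2.imwrite(f"pics/{n}.png",np.clip(np.hstack([a,b]).astype(int)*1.5,0,255).astype(np.uint8))
E
python3 w.py a
```

```text
-38.8 q7 -0.94 [-2.4 -1.5 11.4] [-0.37  0.47 -0.05]
```

View pics/a.png

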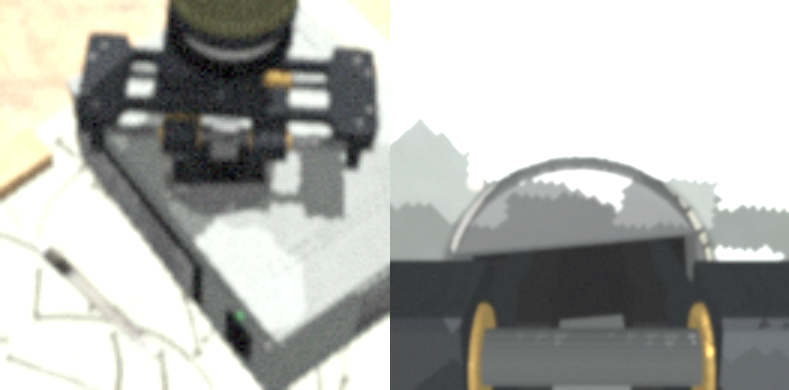

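The slot has followed the tool (only about 5° lag in the wrist view), so the dial is turning. I'll keep going.

carry_out([
  [0,0,0],
  [0,0,0],
  [0,0,0],
  [0,0,0],
  [0,0,0],
  [0,0,0],
  [0,0,0],
], twist=[-4,-4,-4,-4,-4,-4,0])

```text
clock: 18.02
tool_pos: [0.5319, -0.0974, 0.0704]
eef_rot: [0.604, -0.368, 0.369, -0.602]
contact_force: [-3.8, -3.5, 12.4]
opening: 0.203
```

```bash
python3 w.py
```

```text
-62.9 q7 -1.2 [-3.8 -3.5 12.4] [-0.73  0.68 -0.09]
```

carry_out([
  [0,0,0],
  [0,0,0],
  [0,0,0],
  [0,0,0],
  [0,0,0],
  [0,0,0],
  [0,0,0],
], twist=[-4,-4,-4,-4,-4,-4,0])

```text
clock: 18.9
tool_pos: [0.5309, -0.0983, 0.0704]
eef_rot: [0.515, -0.486, 0.487, -0.512]
contact_force: [-5.1, -4.3, 13.6]
opening: 0.2
```

```bash
python3 w.py
```

```text
-86.9 q7 -1.45 [-5.1 -4.3 13.6] [-0.95  0.96 -0.01]
```

carry_out([
  [0,0,0],
  [0,0,0],
  [0,0,0],
  [0,0,0],
], twist=[-3,-3,-3,0])

```text
clock: 19.4
tool_pos: [0.5302, -0.0982, 0.0703]
eef_rot: [0.475, -0.525, 0.525, -0.472]
contact_force: [-6.2, -5.0, 14.0]
opening: 0.199
```

```bash
python3 w.py
```

```text
-95.9 q7 -1.54 [-6.2 -5.  14. ] [-0.97  1.15  0.1 ]
```

carry_out([
  [0,0,0],
  [0,0,0],
  [0,0,0],
  [0,0,0],
], twist=[-3,-3,0,0])

```text
clock: 19.9
tool_pos: [0.529, -0.0973, 0.0702]
eef_rot: [-0.449, 0.549, -0.548, 0.445]
contact_force: [-7.9, -4.7, 16.2]
opening: 0.203
```

```bash
python3 w.py b
```

```text
-101.6 q7 -1.6 [-7.9 -4.7 16.2] [-0.7   1.59  0.99]
```

View pics/b.png

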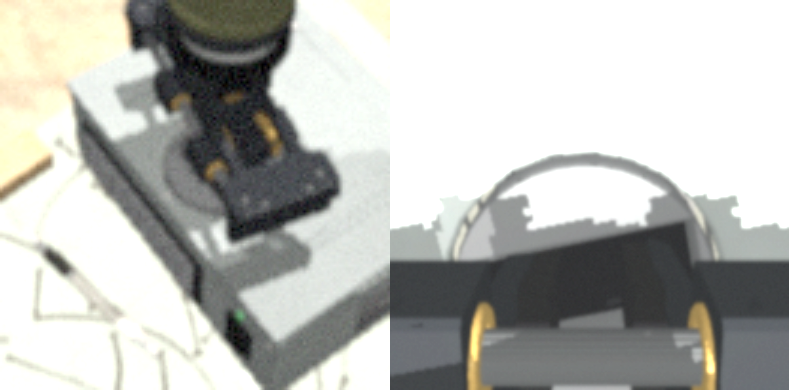

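Mz jumped from 0.1 to 1.0 Nm, so the dial is on its hard stop. I'll relieve the twist and lift straight out.

carry_out([
  [0,0,0],
  [0,0,0],
  [0.001,0,0],
  [0,0,0.003],
  [0,0,0.005],
  [0,0,0.008],
  [0,0,0.015],
  [0,0,0.02],
], twist=[4,4,3,0,0,0,0,0])

```text
clock: 21.0
tool_pos: [0.5344, -0.0949, 0.1218]
eef_rot: [0.496, -0.503, 0.504, -0.497]
contact_force: [-0.4, -0.0, 0.2]
opening: 0.206
```

carry_out([
  [0,0,0.03],
  [0,0,0.04],
  [0,-0.02,0.05],
  [-0.02,-0.03,0.05],
  [-0.02,-0.03,0.02],
  [-0.02,-0.03,0],
  [-0.02,-0.03,0],
  [0,0,0],
], twist=[0,0,0,0,0,0,0,0])

```text
clock: 22.0
tool_pos: [0.4521, -0.2382, 0.312]
eef_rot: [0.495, -0.504, 0.506, -0.495]
contact_force: [-0.6, -0.3, -0.8]
opening: 0.205
```

```bash
python3 - <<'E'
from h import *
print(get_state()["tool_pos"],get_state()["contact_force"])
t=snapshot("top")[:,:,::-1];s=snapshot("scene")[:,:,::-1]
cv2.imwrite("pics/f.png",np.hstack([cv2.resize(t[120:320,220:420],None,fx=2,fy=2),cv2.resize(s[130:330,190:390],None,fx=2,fy=2)]))
E
```

```text
[ 0.45208317 -0.23818202  0.3119711 ] [-0.58124873 -0.28378283 -0.79653914]
```

View pics/f.png

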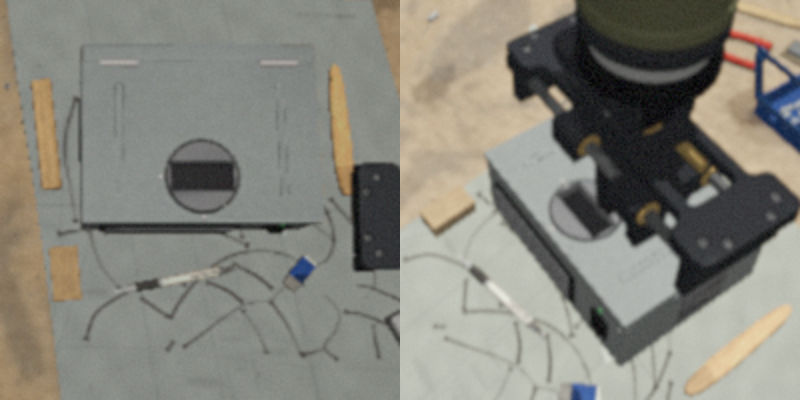

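The slot now runs parallel to the hinge, the cover is flush and the loose things haven't moved. One numeric check, then I'll hand in.

```bash
python3 - <<'E'
from h import *
T=camera_params("top");g=cv2.cvtColor(snapshot("top"),cv2.COLOR_RGB2GRAY)
m=(g[190:230,295:350]<55).astype(np.uint8);n,l,st,c=cv2.connectedComponentsWithStats(m);i=1+np.argmax(st[1:,4])
pt=(np.argwhere(l==i)[:,::-1]+[295,190]).astype(np.float32);print("slot rect",cv2.minAreaRect(pt))
h=proj(T,ext([.58,-.095,.02],[[.075,.1,.1],[.075,-.1,.1]]));d=h[1]-h[0];print("hinge deg",np.degrees(np.arctan2(d[1],d[0])))
print("dial a=0,.06",proj(T,ext([.58,-.095,.02],[cov(0,172,-125),cov(.06,172,-125)])))
print(job.finish_job())
E
```

```text
slot rect ((320.5, 207.5), (13.0, 31.0), 90.0)
hinge deg -0.04677040512543646
dial a=0,.06 [[382.67646918 230.32777215]
 [384.13624874 229.4858732 ]]
the job is handed in; nothing more can be done
None
```

I pushed the cover down at its pad, set the fingertips in the slot and pressed the cover fully onto its seal (about 10 N). I then turned the fastener clockwise to its hard stop, backed off, lifted clear and handed the job in at about 22 s.

**Last checks:**
- **Fastener:** in the top view the slot is parallel to the hinge, within about 1° (slot 90.0°, hinge line -0.05°). The turning moment jumped from 0.1 to 1.0 Nm at the end, which I took as the stop.
- **Cover:** it looks flush in both views. I did not measure its final angle, because the top view can hardly tell 0 from 0.06 rad.
- **Surroundings:** the loose things that show in the last pictures look unmoved, and the tool was clear with no contact force.

**What did not fit:**
- **Height readings:** I felt the slot floor at a tool reading of about 0.070 m, where 0.093 m was expected. The fingertips also looked higher in the scene view than the reading said. I did not find the cause and worked by force instead.
- **Hard first push:** the push on the pad peaked at about 68 N, well over the seal's 8 N. It was below the 120 N wrist limit, and it was meant to be the fingertips pushing. I did not find out why it was so high, so I cannot rule out that something else was touching.
- **First try at turning:** the fingers did not engage because they were not deep enough in the slot. I went lower and opened them a little, and then the dial turned.

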